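# Turn the serving paddle right way up against the leaflet rack

### The job

The serving paddle has been left upside down, feet up, with a jar standing on it. Take the jar off and stand it on the table; then flip the paddle by pushing it, square body first, up against the wooden rack until it stands leaning on it, and tip it back towards the robot so that it lies flat on the table on its feet. Keep the jar upright and do not disturb the cup, the tape dispenser, the can or the cardboard box.

Things in the scene. Friction and masses are not known exactly. Their poses are not given: they have to be found in the camera images.
- rack: Fixed plywood leaflet rack, the wall to push against: upright panel 170 mm wide, 95 high, 14 thick, with a lower leaflet trough behind it reaching to x = +76 mm. Two concave ribs brace its front (see rib_toe). Origin: on the table, middle of the foot of the panel's front face; x points into the rack, away from the robot, y along the panel, z up.
- rib_toe (a point): On the table midway between the toes of the rack's two ribs (rack x = -59 mm). Ribs: 12 mm thick, centred at y = -38 and +38 mm, 64 mm clear between. Their front edge runs through (x, z) = (-59, 0), (-40, 15), (-20, 40), (-6, 70), (0, 95) mm in the rack's frame: a flat thing pushed along +x rides up it. The paddle's handle fits between the ribs, its body does not.
- rack_top (a point): Middle of the top front edge of the rack's panel, 95 mm above the table.
- paddle: Loose pale-wood serving paddle, about 0.14 kg, 14 mm thick, 150 long: body 90 mm (x) by 100 mm (y) and a straight handle 28 mm wide from x = -45 to -105 mm. Origin: centre of the body, on the smooth face. x points away from the handle; z from the smooth face to the feet side: up at the start, down at the end (origin then 20 mm high). Starts body towards the rack, up to 0.5 rad off square.
- paddle_feet (a point): Centre of the paddle's feet side (14 mm from the smooth face). Four round rubber feet, 16 mm across, 6 mm high, at x = +-34, y = +-39 mm in the paddle's frame.
- paddle_end (a point): Centre of the end face of the paddle's handle (x = -105 mm in the paddle's frame, half its thickness). The paddle's mass centre is about 90 mm from it. Standing on this end and leaning on the ribs, the paddle is about 75 degrees steep, its end about 26 mm from the panel, its top edge about 145 mm high and 15 mm behind the panel's front face.
- jar: Lidded jar, 50 mm in diameter, 80 mm high, about 0.2 kg. Origin: centre of its underside; z along its axis. It stands on the paddle's body between the feet at the start.
- cup: Bystander: red drinking cup, 84 mm across the rim, 110 mm high; origin at the centre of its underside.
- tape: Bystander: tape dispenser, 100 by 34 mm, 66 mm high; origin at the centre of its underside.
- can: Bystander: drinks can, 66 mm in diameter, 115 mm high; origin at the centre of its underside.
- crayons: Bystander: flat cardboard crayon box, 120 by 75 mm, 28 mm high; origin at the centre of its underside.

How it is judged (in metres and radians):
On the way, in this order (a step that is already met when the one before it is completed fails the run):
1. the jar stands upright on the table, off the paddle (height (world z) of jar below 0.006 m and angle between jar's own z axis and vertical below 0.15 rad and contact force between the fingers and jar below 0.1 N), for 0.1 s.
2. the paddle stands leaning steeply on the rack, handle end down (angle between paddle's own z axis and vertical between 0.95 and 1.6 rad and height (world z) of paddle_end below 0.035 m and horizontal distance between paddle and rack_top below 0.08 m and contact force between paddle and rack above 0.05 N), for 0.2 s.
At the end, for the whole second after the job is handed in: The paddle lies at rest, smooth face up, flat (within 0.1 rad) on its feet on the table (origin 14 to 26 mm high), and the jar stands upright (within 0.15 rad) and at rest on the table (angle between paddle's own z axis and vertical above 3.04 rad and height (world z) of paddle between 0.014 and 0.026 m and linear speed of each of paddle, jar below 0.02 m/s and height (world z) of jar below 0.006 m and angle between jar's own z axis and vertical below 0.15 rad); the robot touches nothing.
It fails at once if the jar is tipped (angle between jar's own z axis and vertical above 0.6 rad).
It fails at once if the cup is moved more than 30 mm or tipped (distance of cup from where it was at the start of the episode above 0.03 m or angle between cup's own z axis and vertical above 0.35 rad).
It fails at once if the tape is moved more than 30 mm or tipped (distance of tape from where it was at the start of the episode above 0.03 m or angle between tape's own z axis and vertical above 0.35 rad).
It fails at once if the can is moved more than 30 mm or tipped (distance of can from where it was at the start of the episode above 0.03 m or angle between can's own z axis and vertical above 0.35 rad).
It fails at once if the crayons is moved more than 30 mm or tipped (distance of crayons from where it was at the start of the episode above 0.03 m or angle between crayons's own z axis and vertical above 0.35 rad).
It also fails if it takes over 69 s, if anything falls off the work surface, if the arm or the gripper's body presses on something with over 40 N, if the wrist force passes 120 N, or if a joint passes its speed limit or range.

### The arm

A 6-joint arm with a two-finger parallel gripper is mounted at the origin on the work surface. World frame = base frame: x ahead of the robot, y to its left, z up, the work surface at z = 0. Lengths are in mm, angles in rad, forces in N, time in s.
With the tool pointing down it reaches from about 350 to 775 mm from the base axis. Payload 7.3 kg.
Tool frame: the origin (TCP) lies on the centre line of the jaws, within the pads' length; the fingertips stand 17 mm ahead of it and the grasp point (between the pads) lies 2 mm behind it; z points along the fingers, y is the line along which they close (so a half turn about z gives the same grasp; the last joint's range is limited). The gripper opens to 92 mm and grips with 3 to 60 N. Pads are 19 mm wide; open, the fingers measure 130 mm over their backs; the gripper's body (75 mm by 190 mm) begins 47 mm behind the grasp point.
Start: joints at [-1.247, 0.342, 1.524, -0, 1.275, -0.146], TCP at [237.695, -468.128, 243.741] pointing down, gripper open.
Joint ranges: [-2.53, 2.53], [-0.77, 2.02], [0.04, 2.7], [-1, 4.14], [0.28, 2.66], [-3.11, 3.11]. Speed limits (rad/s): [2.57, 2.57, 3.14, 3.14, 3.14, 3.14].

### API

Orientations are given as [roll, pitch, yaw] about the fixed x, y, z axes, in that order (R = Rz(yaw) Ry(pitch) Rx(roll)).
In Python, from plant import bot gives the robot as it stands. The module is installed in compiled form; this text tells all that it offers.
- The arm moves only by the shell command python3 -m pendant 'ROWS'. ROWS is JSON, a list of rows, each a list of 3 entries, a list of its own where there are three numbers: the shift along the world's x, y, z as a fraction of full scale, then the turn, a rotation vector about the world's x, y, z as a fraction of full scale, then the opening, from -1 (shut) to 1 (fully open), so that 0 is half open. In form: [[[tx, ty, tz], [rx, ry, rz], claw], ...]. A call has exactly 10 rows; each row shifts and turns the commanded pose from where the row before left it; what a row does not reach is not made up. Full scale, the value 1, is 30 mm for a shift and 0.12 rad for a turn. A row lasts 1/12 s, in which the tool goes at most 41.7 mm and 7.16 degrees, less where a joint would pass 70% of its speed; a pose out of reach is approached as far as the arm can. A call with a number of a shift or a turn outside -1 to 1 is refused whole. A call with a gripper value outside its range is refused whole. The fingers move at their own pace and stop on an object; the grip force is fixed at half the most. Time passes only in rows, so rows that do not move let the fingers close, or fill a call up. It gives the time, the measured TCP pose, the force, the opening and the grip force at its end, in the units of the state.
- bot.get_obs(): the state, without advancing time (a new reading comes with each control period).
- bot.capture(name): name is "scene" or "top"; returns the picture (384x512x3 uint8, blue, green, red); there is no depth.
- bot.camera_params(name): a dict with "fovy" (degrees; the focal length in pixels is half the picture's height over the tangent of half this angle, whatever the lens; pixels are square), "cx", "cy" (the principal point, pixels), "camera_from_world" (4x4, takes a point from world to camera coordinates). Camera axes: x right, y down, z forward; pixel columns grow to the right and rows downward; lengths in mm; the calibration is good to about 2 mm. A picture is of the moment at which its call begins. camera_params takes no time and is no camera call.
- bot.close_job(): hands the job in; it is judged then, once.
The state is a dict: "time": time; "joint_positions": joint angles; "dq": joint speeds; "tau": joint torques, N m; "tool_pos": TCP position; "tcp_rot": TCP orientation; "contact_force": force on the tool from outside, world axes, zero at the start; "moment": the same for the moment, N m; "grip_width": finger opening in mm; "finger_force": force on a finger pad.
Only numpy, scipy, OpenCV 4.12 (cv2) and the standard library are available. Lean on these libraries where they do the work, as an engineer would, in place of code of your own. Each camera call takes 0.05 s, during which the arm holds its last target. There are 200 camera calls.

## Working session

There is one attempt and no reset: what is moved stays moved. The work goes in short steps, Python scripts to look and compute and a shell command to move; the robot and the scene stay as the last step left them, time stands still between calls to the robot, and variables do not carry over. Pictures are saved under pics/ and viewed, at most 10 in all, crops included, and the job is handed in when it is done.

```bash
mkdir -p pics
cat > h.py <<'E'
import numpy as np, cv2
from plant import bot
def K(n):
    p=bot.camera_params(n); f=192/np.tan(np.radians(p["fovy"])/2)
    return f,p["cx"],p["cy"],np.array(p["camera_from_world"])
def ray(n,u,v,z=0.):
    f,cx,cy,T=K(n); R=T[:3,:3]; c=-R.T@T[:3,3]; d=R.T@np.array([(u-cx)/f,(v-cy)/f,1]); return c+d*(z-c[2])/d[2]
def proj(n,P):
    f,cx,cy,T=K(n); P=np.atleast_2d(P); q=P@T[:3,:3].T+T[:3,3]; return np.c_[cx+f*q[:,0]/q[:,2],cy+f*q[:,1]/q[:,2]]
def snap(n,fn,crop=None,s=1.5):
    im=bot.capture(n)
    if crop: x0,y0,x1,y1=crop; im=im[y0:y1,x0:x1]
    cv2.imwrite("pics/"+fn,cv2.resize(im,None,fx=s,fy=s,interpolation=cv2.INTER_CUBIC)); return im
E
python3 - <<'E'
from h import *
snap("top","a_top.png"); snap("scene","a_scene.png")
for n in("top","scene"): print(n,K(n))
o=bot.get_obs(); print(o)
E
```

```text
top (np.float64(357.4001968673066), 257.0045224114372, 197.9370900901822, array([[-1.52258954e-02, -9.99883914e-01,  5.75368223e-04,
         2.46301128e+01],
       [-9.68995454e-01,  1.46136075e-02, -2.46646008e-01,
         5.99879396e+02],
       [ 2.46608967e-01, -4.31293550e-03, -9.69105472e-01,
         6.21441561e+02],
       [ 0.00000000e+00,  0.00000000e+00,  0.00000000e+00,
         1.00000000e+00]]))
scene (np.float64(382.83464972400395), 263.4805265136979, 191.33632809326616, array([[ 4.93330399e-01,  8.69822615e-01,  5.80822292e-03,
        -2.95000610e+02],
       [ 5.85022190e-01, -3.26846104e-01, -7.42240299e-01,
        -2.54882455e+02],
       [-6.43719003e-01,  3.69567642e-01, -6.70108650e-01,
         1.18908035e+03],
       [ 0.00000000e+00,  0.00000000e+00,  0.00000000e+00,
         1.00000000e+00]]))
{'time': 0.1, 'joint_positions': array([-1.24695634e+00,  3.42667721e-01,  1.52490285e+00,  2.94874278e-05,
        1.27538424e+00, -1.45963275e-01]), 'dq': array([ 0.00273488, -0.00218263, -0.00254556, -0.00017476, -0.00082736,
        0.00050824]), 'tau': array([ 2.20872971e-03, -4.32002699e+01, -2.44691277e+01,  7.19126081e-02,
        5.26192656e-02, -5.13907594e-05]), 'tool_pos': array([ 237.61318647, -467.7854631 ,  243.11332683]), 'tcp_rot': array([-3.14024908e+00, -2.26018995e-04,  4.69794504e-01]), 'contact_force': array([ 0.94132393, -0.55522932, -0.28302402]), 'moment': array([0.00917335, 0.01183453, 0.02752664]), 'finger_force': 0.0, 'grip_width': 91.99234762520695}
```

View pics/a_top.png

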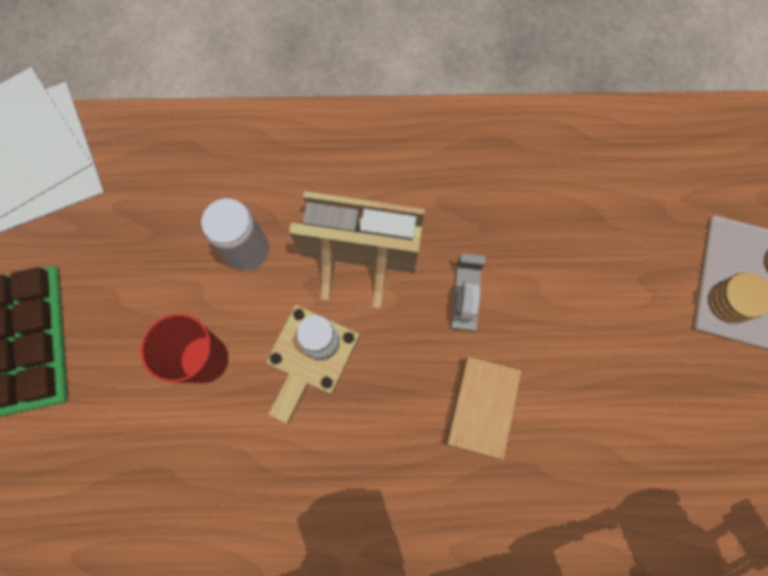

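View pics/a_scene.png

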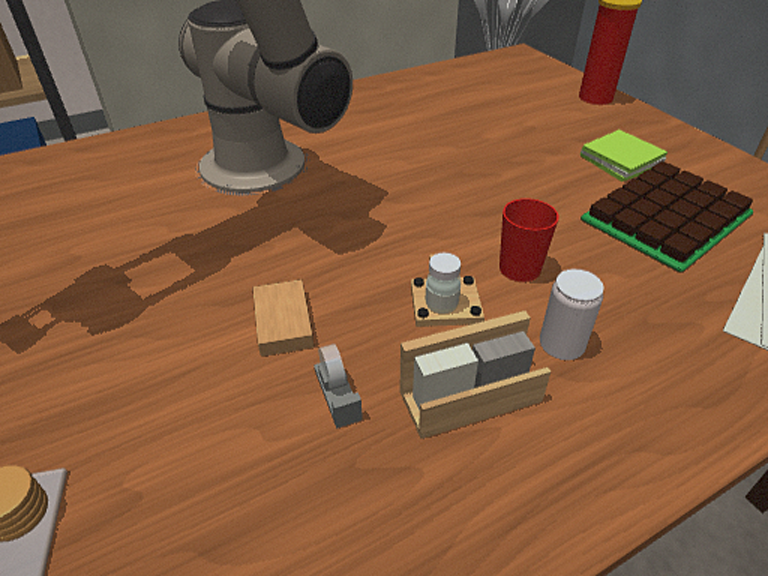

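The top picture (1.5x) shows the paddle's feet at (299,314), (348,338), (276,358) and (327,382), its handle end at about (280,418), and the jar lid at (317,334). The rib toes are at (325,299) and (377,306). The panel's top front edge runs from (290,234) to (418,249). The cup is left of the paddle, the can is left of the rack, and the tape and box are to the right.

Run:
```python
from h import *
r=lambda u,v,z:ray("top",u/1.5,v/1.5,z)
F=[r(299,314,20),r(348,338,20),r(276,358,20),r(327,382,20)]; print("feet",np.round(F,1))
c=np.mean(F,0); x=(F[0]+F[1]-F[2]-F[3])[:2]; print("paddle",c,np.arctan2(x[1],x[0]), "hend",r(280,418,14))
print("jar",r(317,334,94))
a,b=r(325,299,0),r(377,306,0); print("toes",a,b,(a+b)/2)
p,q=r(290,234,95),r(418,249,95);print("top",p,q,(p+q)/2,np.linalg.norm(p-q)); d=p-q; print("rack yaw",np.arctan2(-d[0],d[1]), "from toes",np.arctan2(-(a-b)[0],(a-b)[1]))
print("cup rim",r(176,348,110),"can",r(228,222,115),"tape",r(466,310,5),r(471,262,30))
print("box corners",[np.round(r(*t,28)[:2]) for t in((470,359),(520,370),(449,446),(503,457))])
```

```text
feet [[591.4 136.2  20. ]
 [556.5  67.9  20. ]
 [530.4 166.1  20. ]
 [496.8  96.1  20. ]]
paddle [543.79579277 116.59437969  20.        ] -0.44853237924642575 hend [450.47415846 159.15801119  14.        ]
jar [549.16580235 101.35610084  94.        ]
toes [617.5019435  102.51609177   0.        ] [605.99669818  27.63692262   0.        ] [611.74932084  65.07650719   0.        ]
top [681.35978869 138.46369026  95.        ] [658.28091251 -27.27348493  95.        ] [669.8203506   55.59510266  95.        ] 167.3363252989337
rack yaw -0.13836013252966983 from toes -0.1524584998634194
cup rim [531.70436477 268.61705017 110.        ] can [691.00327595 213.83177777 115.        ] tape [597.03996788 -99.21934322   5.        ] [ 660.62049522 -105.9431984    30.        ]
box corners [array([524., -97.]), array([ 508., -164.]), array([411., -64.]), array([ 396., -133.])]
```

```bash
python3 -m pendant '[[[0.55,1,0],[0,0,0],1],[[0.55,1,0],[0,0,0],1],[[0.55,1,0],[0,0,0],1],[[0.55,1,0],[0,0,0],1],[[0.55,1,0],[0,0,0],1],[[0.55,1,0],[0,0,0],1],[[0.55,1,0],[0,0,0],1],[[0.55,1,0],[0,0,0],1],[[0.55,1,0],[0,0,0],1],[[0.55,1,0],[0,0,0],1]]'
python3 -m pendant '[[[0.55,1,-0.3],[0,0,0],1],[[0.55,1,-0.3],[0,0,0],1],[[0.55,1,-0.3],[0,0,0],1],[[0.55,1,-0.3],[0,0,0],1],[[0.55,1,-0.3],[0,0,0],1],[[0.55,1,-0.3],[0,0,0],1],[[0.55,1,-0.3],[0,0,0],1],[[0.55,1,-0.3],[0,0,0],1],[[0.5,0.9,-0.3],[0,0,0],1],[[0,0,0],[0,0,0],1]]'
python3 -c "
from plant import bot; print(bot.get_obs()['joint_positions'])"
```

```text
time: 0.93
tool_pos: [403.0, -166.4, 243.6]
tcp_rot: [-3.141, 0.0, 0.47]
contact_force: [1.2, -0.9, 0.8]
grip_width: 92.0
finger_force: 0.0
time: 1.77
tool_pos: [550.5, 103.3, 160.4]
tcp_rot: [-3.139, 0.001, 0.474]
contact_force: [-0.8, 0.3, -0.5]
grip_width: 91.8
finger_force: 0.0
[0.0478054  0.48377177 1.5450768  0.00161217 1.11467301 1.14439009]
```

```bash
python3 -m pendant '[[[-0.05,-0.07,-0.9],[0,0,0],1],[[0,0,-0.9],[0,0,0],1],[[0,0,-0.9],[0,0,0],1],[[0,0,-0.8],[0,0,0],1],[[0,0,0],[0,0,0],1],[[0,0,0],[0,0,0],-1],[[0,0,0],[0,0,0],-1],[[0,0,0],[0,0,0],-1],[[0,0,0],[0,0,0],-1],[[0,0,0],[0,0,0],-1]]'
python3 -m pendant '[[[0,0,0],[0,0,0],-1],[[0,0,0],[0,0,0],-1],[[0,0,0],[0,0,0],-1],[[0,0,0],[0,0,0],-1],[[0,0,0],[0,0,0],-1],[[0,0,0.3],[0,0,0],-1],[[0,0,0.5],[0,0,0],-1],[[0,0,0.5],[0,0,0],-1],[[0,0,0.5],[0,0,0],-1],[[0,0,0.2],[0,0,0],-1]]'
python3 -c "
from plant import bot; print(bot.get_obs()['joint_positions'])"
```

```text
time: 2.6
tool_pos: [548.9, 96.8, 59.0]
tcp_rot: [3.141, -0.002, 0.47]
contact_force: [-1.1, 0.8, 0.5]
grip_width: 63.0
finger_force: 0.0
time: 3.43
tool_pos: [549.1, 96.5, 119.7]
tcp_rot: [3.14, -0.002, 0.47]
contact_force: [0.4, 1.0, -3.0]
grip_width: 49.3
finger_force: 30.0
[ 3.68503879e-02  5.25082579e-01  1.60254823e+00 -5.71118822e-04
  1.01128707e+00  1.13814676e+00]
```

```bash
python3 -m pendant '[[[-0.86,0.66,0],[0,0,0],-1],[[-0.86,0.66,0],[0,0,0],-1],[[-0.86,0.66,0],[0,0,0],-1],[[-0.86,0.66,0],[0,0,0],-1],[[-0.86,0.66,0],[0,0,0],-1],[[-0.86,0.66,0],[0,0,0],-1],[[0,0,-0.8],[0,0,0],-1],[[0,0,-0.8],[0,0,0],-1],[[0,0,-0.5],[0,0,0],-1],[[0,0,-0.2],[0,0,0],-1]]'
python3 -m pendant '[[[0,0,-0.05],[0,0,0],-1],[[0,0,-0.04],[0,0,0],-1],[[0,0,0],[0,0,0],-1],[[0,0,0],[0,0,0],-1],[[0,0,0],[0,0,0],-1],[[0,0,0],[0,0,0],-1],[[0,0,0],[0,0,0],-1],[[0,0,0],[0,0,0],-1],[[0,0,0],[0,0,0],-1],[[0,0,0],[0,0,0],-1]]'
python3 -c "
from plant import bot; print(bot.get_obs()['joint_positions'])"
```

```text
time: 4.27
tool_pos: [391.9, 215.2, 46.8]
tcp_rot: [-3.141, 0.004, 0.47]
contact_force: [-1.1, -0.1, -3.2]
grip_width: 49.1
finger_force: 30.0
time: 5.1
tool_pos: [393.4, 215.6, 46.1]
tcp_rot: [3.141, -0.0, 0.47]
contact_force: [-0.8, 0.1, -2.3]
grip_width: 49.2
finger_force: 30.0
[ 3.30199914e-01  4.87579863e-01  1.96677603e+00 -1.61854005e-04
  6.87116927e-01  1.43132826e+00]
```

```bash
python3 -m pendant '[[[0,0,-0.03],[0,0,0],-1],[[0,0,0],[0,0,0],-0.2],[[0,0,0],[0,0,0],1],[[0,0,0],[0,0,0],1],[[0,0,0],[0,0,0],1],[[0,0,0],[0,0,0],1],[[0,0,0],[0,0,0],1],[[0,0,0.8],[0,0,0],1],[[0,0,0.8],[0,0,0],1],[[0,0,0.8],[0,0,0],1]]'
python3 -m pendant '[[[0.1,-0.2,0.8],[0,0,-0.9],1],[[0.1,-0.2,0.8],[0,0,-0.9],1],[[0.1,-0.2,0],[0,0,-0.9],1],[[0.1,-0.2,0],[0,0,-0.9],1],[[0.1,-0.2,0],[0,0,-0.9],1],[[0.1,-0.2,0],[0,0,-0.9],1],[[0.1,-0.2,0],[0,0,-0.9],1],[[0.1,-0.2,0],[0,0,-0.9],1],[[0.1,-0.2,0],[0,0,-0.4],1],[[0,0,0],[0,0,0],1]]'
python3 - <<'E'
from h import *
o=bot.get_obs(); print(o['joint_positions'])
snap("top","b_top.png",(150,150,406,342),3)
from scipy.optimize import least_squares
D=[(-1.2470,.3427,1.5249,237.6,-467.8,243.1),(.0478,.4838,1.5451,550.5,103.3,160.4),(.0369,.5251,1.6025,549.1,96.5,119.7),(.3302,.4876,1.9668,393.4,215.6,46.1),(*o['joint_positions'][:3],*o['tool_pos'])]
def res(p):
    d,a,L1,L2,h=p; out=[]
    for q1,q2,q3,x,y,z in D:
        r=a+L1*np.sin(q2)+L2*np.sin(q2+q3)
        out+=[r*np.cos(q1)-d*np.sin(q1)-x,r*np.sin(q1)+d*np.cos(q1)-y,h+L1*np.cos(q2)+L2*np.cos(q2+q3)-z]
    return out
s=least_squares(res,[76,0,400,400,100]); print(s.x,np.round(s.fun,1))
E
```

```text
time: 5.93
tool_pos: [393.0, 215.4, 117.8]
tcp_rot: [-3.142, 0.001, 0.47]
contact_force: [0.7, 0.0, -0.0]
grip_width: 91.5
finger_force: 0.0
time: 6.77
tool_pos: [420.8, 160.9, 165.2]
tcp_rot: [3.141, -0.0, -0.445]
contact_force: [0.5, 0.1, -0.2]
grip_width: 92.0
finger_force: 0.0
[ 1.94929876e-01  2.94629990e-01  1.83610310e+00 -4.11669484e-04
  1.01064234e+00  2.21072289e+00]
[ 76.43281312  -7.08118894 468.62990052 378.03428632 -83.82704136] [-2.3  6.8  3.9 -4.8 -0.7  3.4 -3.5  0.1  2.2  9.7  3.4 -8.1  5.2  1.2
 -1.4]
```

View pics/b_top.png

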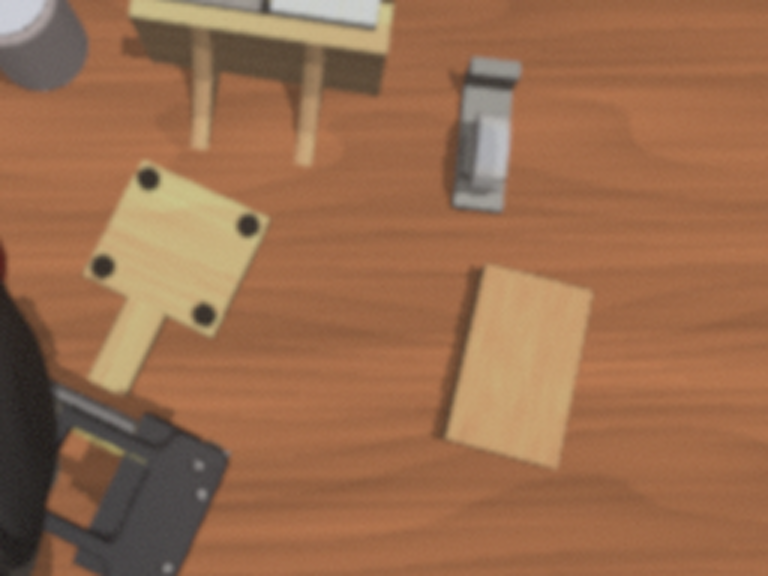

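```bash
python3 -m pendant '[[[0.6,-0.15,-0.2],[0.37,0.77,0],1],[[0.6,-0.15,-0.4],[0.37,0.77,0],1],[[0.6,-0.15,-0.4],[0.37,0.77,0],1],[[0.5,-0.15,-0.4],[0.37,0.77,0],1],[[0,0,-0.5],[0.37,0.77,0],1],[[0,0,-0.5],[0.37,0.77,0],1],[[0,0,-0.5],[0,0,0],1],[[0,0,-0.1],[0,0,0],1],[[0,0,0],[0,0,0],0.2],[[0,0,0],[0,0,0],0.2]]'
python3 - <<'E'
from h import *
from scipy.spatial.transform import Rotation as Ro
r=lambda u,v,z:ray("top",150+u/3,150+v/3,z)
F=[r(149,178,20),r(248,225,20),r(102,266,20),r(204,315,20)]
c=np.mean(F,0); x=(F[0]+F[1]-F[2]-F[3])[:2]; yw=np.arctan2(x[1],x[0]); print("paddle",c,yw,"end",(r(90,378,14)+r(128,393,14))/2)
px=np.array([np.cos(yw),np.sin(yw)]); print("TCP target",c[:2]-60.3*px, "handle end pred",c[:2]-105*px)
o=bot.get_obs(); R=Ro.from_euler("xyz",o['tcp_rot']).as_matrix(); print("tool\n",R.round(3)); print(o['tool_pos'],o['joint_positions'])
E
```

```text
time: 7.65
tool_pos: [489.4, 144.1, 76.0]
tcp_rot: [-3.137, 0.614, -0.439]
contact_force: [0.0, 0.3, 0.2]
grip_width: 82.3
finger_force: 0.0
paddle [543.7949402  116.07390916  20.        ] -0.4579499499797042 end [450.81996752 159.86030603  14.        ]
TCP target [489.70820819 142.7331556 ] handle end pred [449.61406357 162.49548257]
tool
 [[ 0.74  -0.428 -0.519]
 [-0.347 -0.904  0.249]
 [-0.576 -0.004 -0.817]]
[489.36076948 144.12494379  76.01438238] [-0.01138887  0.79322837  1.38879749  0.24610429  1.52939262  1.91731263]
```

```bash
python3 -m pendant '[[[0,-0.02,-0.6],[0,0,0],0.2],[[0,0,-0.6],[0,0,0],0.2],[[0,0,-0.4],[0,0,0],0.2],[[0,0,-0.2],[0,0,0],0.2],[[0,0,0],[0,0,0],0],[[0,0,0],[0,0,0],-1],[[0,0,0],[0,0,0],-1],[[0,0,0],[0,0,0],-1],[[0,0,0],[0,0,0],-1],[[0,0,0],[0,0,0],-1]]'
python3 -m pendant '[[[0,0,0],[0,0,0],-1],[[0,0,0],[0,0,0],-1],[[0,0,0],[0,0,0],-1],[[0,0,0.1],[0,0,0],-1],[[0,0,0.1],[0,0,0],-1],[[0,0,0],[0,0,0],-1],[[0,0,0],[0,0,0],-1],[[0,0,0],[0,0,0],-1],[[0,0,0],[0,0,0],-1],[[0,0,0],[0,0,0],-1]]'
python3 - <<'E'
from h import *
snap("scene","c_scene.png",(150,120,420,320),2.8)
E
```

```text
time: 8.48
tool_pos: [489.9, 143.0, 21.9]
tcp_rot: [-3.137, 0.614, -0.44]
contact_force: [0.3, 0.0, 3.4]
grip_width: 27.6
finger_force: 30.0
time: 9.32
tool_pos: [489.3, 143.0, 27.0]
tcp_rot: [-3.138, 0.615, -0.441]
contact_force: [0.7, 0.0, -0.6]
grip_width: 27.7
finger_force: 30.0
```

View pics/c_scene.png

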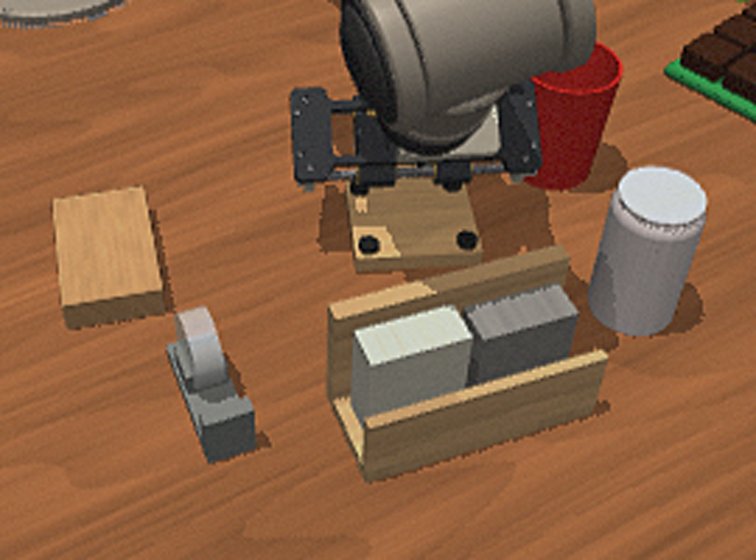

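```bash
python3 -m pendant '[[[-0.02,-0.34,0.06],[0,0,0.41],-1],[[-0.02,-0.34,0.05],[0,0,0.41],-1],[[-0.02,-0.34,0.05],[0,0,0.41],-1],[[-0.01,-0.34,0],[0,0,0.41],-1],[[-0.01,-0.34,0],[0,0,0.41],-1],[[-0.01,-0.32,0],[0,0,0.41],-1],[[0,0,0],[0,0,0],-1],[[0,0,0],[0,0,0],-1],[[0,0,0],[0,0,0],-1],[[0,0,0],[0,0,0],-1]]'
python3 - <<'E'
from h import *
snap("top","d_top.png",(150,110,406,302),3)
o=bot.get_obs(); print(o['tool_pos'],o['tcp_rot'],o['joint_positions'])
W=[(0,-230,6),(4,-193,4),(14,-168,4),(26,-144,4),(37,-120,4),(45,-90,4),(50,-75,4),(57,-59,4)]
P=[]
for t,xa,za in W:
    c,s=np.cos(np.radians(t)),np.sin(np.radians(t)); X=xa+44.7*c-21.5*s; Z=za+44.7*s+21.5*c
    P.append((670+X*.9895,55.6-X*.1445,Z,t))
P=np.array(P); print(P.round(1)); d=np.diff(P,axis=0); print(np.c_[d[:,:3]/30,np.radians(d[:,3:])/.12].round(2))
E
```

```text
time: 10.2
tool_pos: [486.6, 82.7, 31.9]
tcp_rot: [-3.137, 0.615, -0.147]
contact_force: [0.9, -0.6, -1.3]
grip_width: 27.5
finger_force: 30.0
[486.63422408  82.67001247  31.93583477] [-3.13748303  0.61513858 -0.14622164] [-0.03083296  0.87005526  1.36810625  0.07068967  1.51517946  1.66126332]
[[486.6  82.4  27.5   0. ]
 [521.7  77.3  28.6   4. ]
 [541.5  74.4  35.7  14. ]
 [557.9  72.   42.9  26. ]
 [573.8  69.7  48.1  37. ]
 [597.2  66.2  50.8  45. ]
 [607.9  64.7  52.1  50. ]
 [617.9  63.2  53.2  57. ]]
[[ 1.17 -0.17  0.04  0.58]
 [ 0.66 -0.1   0.24  1.45]
 [ 0.55 -0.08  0.24  1.75]
 [ 0.53 -0.08  0.17  1.6 ]
 [ 0.78 -0.11  0.09  1.16]
 [ 0.36 -0.05  0.04  0.73]
 [ 0.33 -0.05  0.04  1.02]]
```

View pics/d_top.png

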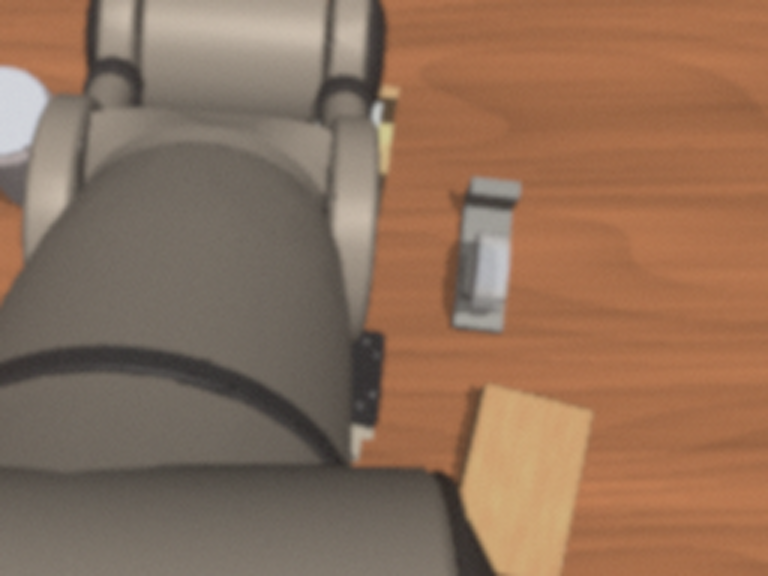

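```bash
python3 -m pendant '[[[0.58,-0.085,-0.05],[-0.04,-0.29,0],-1],[[0.58,-0.085,-0.05],[-0.04,-0.29,0],-1],[[0.33,-0.05,0.12],[-0.105,-0.715,0],-1],[[0.33,-0.05,0.12],[-0.105,-0.715,0],-1],[[0.19,-0.027,0.08],[-0.085,-0.58,0],-1],[[0.18,-0.027,0.08],[-0.085,-0.58,0],-1],[[0.18,-0.027,0.08],[-0.085,-0.58,0],-1],[[0,0,0],[0,0,0],-1],[[0,0,0],[0,0,0],-1],[[0,0,0],[0,0,0],-1]]'
```

```text
time: 11.08
tool_pos: [557.6, 71.9, 43.2]
tcp_rot: [-3.137, 0.162, -0.146]
contact_force: [-0.5, -0.3, -1.9]
grip_width: 27.4
finger_force: 30.0
```

```bash
python3 -m pendant '[[[0.18,-0.027,0.06],[-0.077,-0.53,0],-1],[[0.18,-0.027,0.06],[-0.077,-0.53,0],-1],[[0.18,-0.027,0.06],[-0.077,-0.53,0],-1],[[0.26,-0.037,0.03],[-0.056,-0.385,0],-1],[[0.26,-0.037,0.03],[-0.056,-0.385,0],-1],[[0.26,-0.037,0.03],[-0.056,-0.385,0],-1],[[0.23,-0.033,0.03],[-0.084,-0.577,0],-1],[[0.23,-0.033,0.03],[-0.084,-0.577,0],-1],[[0.23,-0.033,0.03],[-0.084,-0.577,0],-1],[[0,0,0],[0,0,0],-1]]'
python3 - <<'E'
from h import *
o=bot.get_obs(); print(o['joint_positions'])
snap("scene","e_scene.png",(150,120,420,320),2.8)
E
```

```text
time: 11.92
tool_pos: [616.5, 63.2, 52.4]
tcp_rot: [-3.137, -0.38, -0.145]
contact_force: [-1.9, 0.5, -0.7]
grip_width: 27.2
finger_force: 30.0
[ 0.00324383  0.59326974  1.80313922 -0.13945231  0.37216626  1.83882361]
```

View pics/e_scene.png

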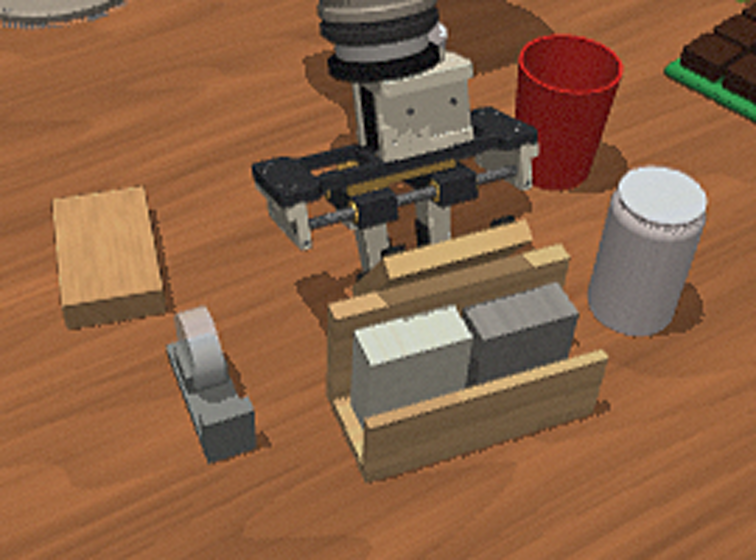

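The paddle is leaning on the rack's top edge at about 57°, still gripped, with everything else undisturbed. Next I push its end further in, so it pivots in the pads and stands steeper.

```bash
python3 -m pendant '[[[0.08,-0.012,-0.02],[-0.01,-0.07,0],-1],[[0.08,-0.012,-0.02],[-0.01,-0.07,0],-1],[[0.08,-0.012,-0.02],[-0.01,-0.07,0],-1],[[0.08,-0.012,-0.02],[-0.01,-0.07,0],-1],[[0.08,-0.012,-0.02],[0,0,0],-1],[[0.08,-0.012,0],[0,0,0],-1],[[0.02,0,0],[0,0,0],-1],[[0,0,0],[0,0,0],-1],[[0,0,0],[0,0,0],-1],[[0,0,0],[0,0,0],-1]]'
python3 - <<'E'
from h import *
o=bot.get_obs(); print(o['joint_positions'])
snap("scene","f_scene.png",(230,170,380,282),5)
E
```

```text
time: 12.8
tool_pos: [631.8, 60.9, 50.5]
tcp_rot: [-3.137, -0.413, -0.145]
contact_force: [-9.4, 1.3, 1.2]
grip_width: 27.1
finger_force: 30.1
[ 1.32493818e-03  6.10452388e-01  1.78990693e+00 -1.65373771e-01
  3.35896222e-01  1.86155654e+00]
```

View pics/f_scene.png

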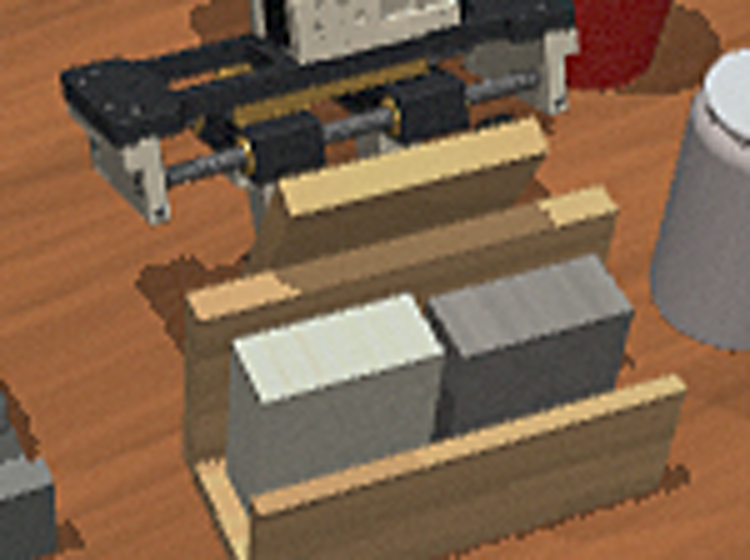

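Run:
```python
from h import *
for t in(57,60,63,66,69,72,75):
    for za in (0,5):
        T=np.radians(t); xa=-(95-za)/np.tan(T)
        L=[]
        for y in(50,-50):
            X=xa+150*np.cos(T); L.append((670+X*.9895+y*.1445,55.6-X*.1445+y*.9895,za+150*np.sin(T)))
        q=proj("scene",L); print(t,za,round(xa),((q-[230,170])*5).round())
```

```text
57 0 -62 [[549. 179.]
 [297. 250.]]
57 5 -58 [[556. 175.]
 [302. 247.]]
60 0 -55 [[551. 171.]
 [298. 242.]]
60 5 -52 [[557. 166.]
 [302. 238.]]
63 0 -48 [[552. 163.]
 [298. 234.]]
63 5 -46 [[558. 157.]
 [302. 229.]]
66 0 -42 [[552. 154.]
 [298. 225.]]
66 5 -40 [[557. 148.]
 [301. 219.]]
69 0 -36 [[551. 145.]
 [296. 216.]]
69 5 -35 [[556. 139.]
 [299. 210.]]
72 0 -31 [[550. 137.]
 [295. 207.]]
72 5 -29 [[554. 129.]
 [297. 200.]]
75 0 -25 [[548. 128.]
 [292. 199.]]
75 5 -24 [[551. 121.]
 [295. 191.]]
```

```bash
python3 -m pendant '[[[0,0,0],[0,0,0],-0.15],[[0,0,0],[0,0,0],-0.15],[[0,0,0],[0,0,0],-0.15],[[0,0,0],[0,0,0],-0.15],[[-0.2,0.03,0],[0,0,0],-0.15],[[-0.4,0.06,0],[0,0,0],-0.15],[[-0.6,0.09,0],[0,0,0],-0.15],[[-0.8,0.12,0],[0,0,0],-1],[[-0.4,0.06,0],[0,0,0],-1],[[0,0,0],[0,0,0],-1]]'
python3 - <<'E'
from h import *
snap("scene","g_scene.png",(230,170,380,282),5)
E
```

```text
time: 13.68
tool_pos: [564.2, 74.2, 59.5]
tcp_rot: [3.141, -0.403, -0.144]
contact_force: [1.0, 0.9, -0.3]
grip_width: 23.6
finger_force: 0.0
```

View pics/g_scene.png

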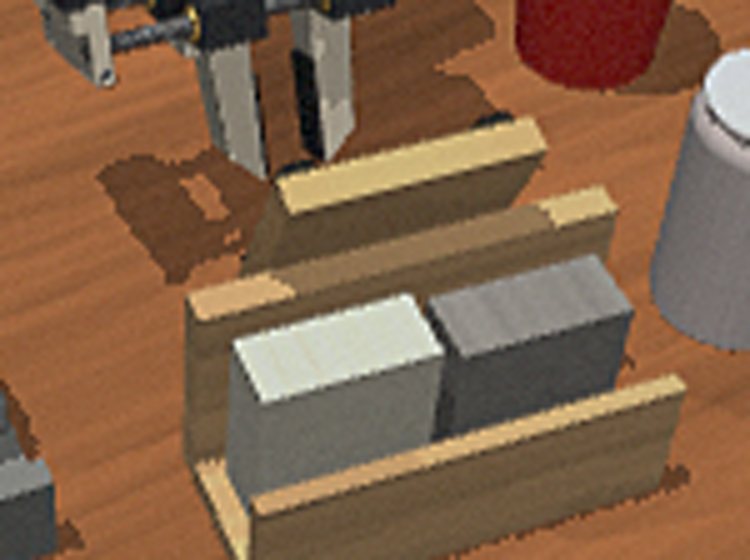

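The paddle stays leaning on the rack at about 68° after release: its top edge is still at (285,205) to (545,150). Next I turn the gripper so its jaws straddle the top edge.

```bash
python3 -m pendant '[[[0,0,0.9],[0.12,0.83,0],-0.02],[[0,0,0.9],[0.12,0.83,0],-0.02],[[0,0,0.9],[0.12,0.83,0],-0.02],[[0,0,0.9],[0.12,0.83,0],-0.02],[[0,0,0.7],[0,0,1],-0.02],[[0,0,0],[0,0,1],-0.02],[[0,0,0],[0,0,1],-0.02],[[0,0,0],[0,0,1],-0.02],[[0,0,0],[0,0,1],-0.02],[[0,0,0],[0,0,1],-0.02]]'
python3 -m pendant '[[[0,0,0],[0,0,1],-0.02],[[0.4,-0.08,0],[0,0,1],-0.02],[[0.5,-0.08,0],[0,0,1],-0.02],[[0.6,-0.1,0],[0,0,1],-0.02],[[0.6,-0.1,0],[0,0,1],-0.02],[[0.6,-0.1,0],[0,0,1],-0.02],[[0.6,-0.1,0],[0,0,1],-0.02],[[0.4,-0.08,0],[0,0,0],-0.02],[[0,0,0],[0,0,0],-0.02],[[0,0,0],[0,0,0],-0.02]]'
python3 -c "
from plant import bot; print(bot.get_obs()['joint_positions'])"
```

```text
time: 14.57
tool_pos: [568.3, 71.0, 170.1]
tcp_rot: [3.132, -0.065, 0.578]
contact_force: [-0.1, 0.5, 1.2]
grip_width: 45.1
finger_force: 0.0
time: 15.4
tool_pos: [678.6, 51.6, 169.2]
tcp_rot: [3.132, -0.063, 1.411]
contact_force: [0.0, 0.4, 0.1]
grip_width: 45.1
finger_force: 0.0
[-0.06395712  0.6758969   1.17084723  0.06420226  1.2800331   0.07831081]
```

```bash
python3 -m pendant '[[[-0.05,0.1,-0.3],[0,0,0],-0.02],[[0,0,-0.3],[0,0,0],-0.02],[[0,0,-0.3],[0,0,0],-0.02],[[0,0,-0.25],[0,0,0],-0.02],[[0,0,0],[0,0,0],-0.02],[[0,0,0],[0,0,0],-0.02],[[0,0,0],[0,0,0],-0.02],[[0,0,0],[0,0,0],-0.02],[[0,0,0],[0,0,0],-0.02],[[0,0,0],[0,0,0],-0.02]]'
python3 - <<'E'
from h import *
snap("scene","h_scene.png",(200,120,380,255),4)
E
```

```text
time: 16.23
tool_pos: [676.5, 55.0, 135.8]
tcp_rot: [3.132, -0.062, 1.412]
contact_force: [1.1, -1.2, -0.4]
grip_width: 45.1
finger_force: 0.0
```

View pics/h_scene.png

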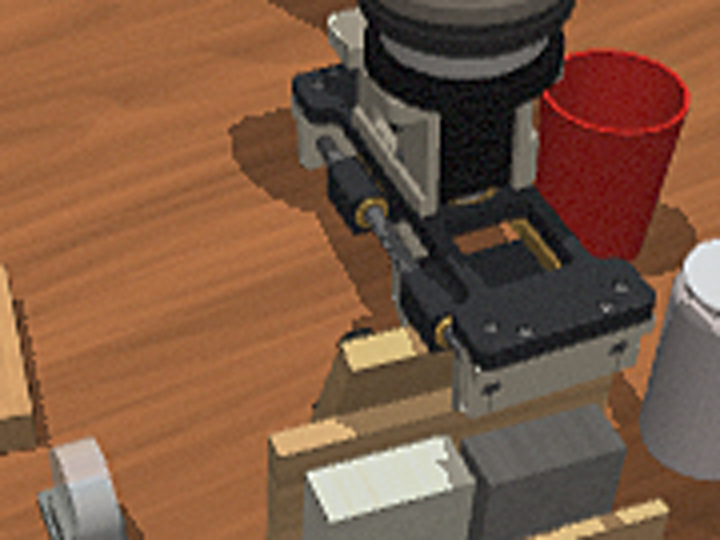

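The paddle is still leaning, and the jaws straddle its top edge. Now I pull it over.

```bash
python3 -m pendant '[[[-0.3,0.045,0],[0,0,0],-0.02],[[-0.3,0.045,0],[0,0,0],-0.02],[[-0.3,0.045,0],[0,0,0],-0.02],[[-0.3,0.045,0],[0,0,0],-0.02],[[-0.3,0.045,0],[0,0,0],-0.02],[[-0.3,0.045,0],[0,0,0],-0.02],[[-0.3,0.045,0],[0,0,0],-0.02],[[-0.35,0.05,0],[0,0,0],-0.02],[[-0.35,0.05,0],[0,0,0],-0.02],[[-0.3,0.05,0],[0,0,0],-0.02]]'
python3 -m pendant '[[[-0.4,0.06,-0.25],[0,0,0],-0.02],[[-0.6,0.09,-0.4],[0,0,0],0.3],[[-0.6,0.09,-0.6],[0,0,0],1],[[-0.3,0.045,-0.7],[0,0,0],1],[[-0.3,0.045,-0.4],[0,0,0],1],[[-0.5,0.07,0],[0,0,0],1],[[-0.3,0.045,0],[0,0,0],1],[[0,0,0],[0,0,0],1],[[0,0,0],[0,0,0],1],[[0,0,0],[0,0,0],1]]'
python3 - <<'E'
from h import *
cv2.imwrite("pics/i_scene.png",bot.capture("scene"))
E
```

```text
time: 17.12
tool_pos: [582.7, 69.1, 135.6]
tcp_rot: [3.132, -0.062, 1.412]
contact_force: [-1.6, 0.9, -2.5]
grip_width: 44.9
finger_force: 2.6
time: 17.95
tool_pos: [494.7, 82.2, 65.6]
tcp_rot: [3.13, -0.063, 1.412]
contact_force: [0.4, 0.1, -0.2]
grip_width: 91.2
finger_force: 0.0
```

```bash
python3 -m pendant '[[[0,0,0.8],[0,0,0],1],[[0,0,1],[0,0,0],1],[[0,0,1],[0,0,0],1],[[0,0,1],[0,0,0],1],[[0,0,1],[0,0,0],1],[[-0.5,-0.8,0],[0,0,0],1],[[-0.5,-0.8,0],[0,0,0],1],[[-0.5,-0.8,0],[0,0,0],1],[[-0.5,-0.8,0],[0,0,0],1],[[0,0,0],[0,0,0],1]]'
python3 - <<'E'
from h import *
snap("scene","j_scene.png",(130,90,430,315),2.6)
E
```

```text
time: 18.83
tool_pos: [431.9, -16.6, 209.2]
tcp_rot: [3.133, -0.061, 1.409]
contact_force: [1.4, 0.1, -0.5]
grip_width: 91.8
finger_force: 0.0
```

View pics/j_scene.png

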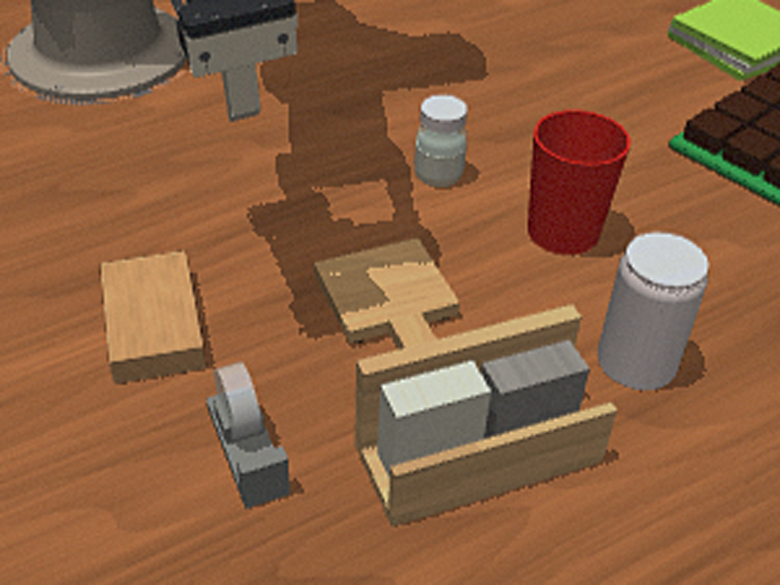

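The paddle lies smooth face up with its handle between the ribs, the jar stands upright and the bystanders look undisturbed. I'll check that it lies flat from its body corners.

Run:
```python
from h import *
C=[(316,263),(420,240),(458,306),(352,337)]
P=[ray("scene",130+u/2.6,90+v/2.6,20) for u,v in C]; print(np.round(P,1)); print([round(float(np.linalg.norm(P[i]-P[(i+1)%4])),1) for i in range(4)])
m=np.mean(P,0); d=(m-[670,55.6,20])[:2]; print("rack frame",d@[.9895,-.1445],d@[.1445,.9895])
```

```text
[[480.   35.2  20. ]
 [498.6 132.4  20. ]
 [586.3 114.2  20. ]
 [573.9  18.2  20. ]]
[98.9, 89.5, 96.8, 95.4]
rack frame -136.70229523851373 -0.3533835911469949
```

```bash
python3 -c "
from plant import bot; print(bot.close_job())"
```

```text
the job is handed in; nothing more can be done
None
```

The job is handed in at about 19 s of the 69 s, no verdict shown: the jar stands upright on the table, the paddle was pushed up the rack (handle gripped), leaned there at about 68° and now lies smooth face up, flat by its corner measurements, and the bystanders look undisturbed.

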